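# Close the booth guard and hold the blast gate half open

## Task

Take the guard of the little dust-off booth by its bar handle and lower it gently, without letting it drop, until it rests on its stops over the bridge blank. Then pull the sprung blast gate beside it by its upright tab, towards the front of the booth, until it is half open (pointer at the long middle mark) and hold it there against its spring: finish while still holding it, because it snaps shut when let go. Leave the two wooden blocks and the jar around the booth where they are.

Things in the scene. Friction and masses are not known exactly. Their poses are not given: they have to be found in the camera images.
- booth: Plywood dust-off booth fixed on the top; origin at its underside, front faces its own -x, +y is its left. Left (x -70..70 mm, y -30..160): open bay, walls 58 mm high, the hinged guard over it. Right (x -120..90, y -150..-30): extraction box, 50 mm high, with two low aluminium rails (to 60 mm high) along x and the blast gate between them over a square port; black hose spigot at the back.
- guard (a joint): Guard angle, rad: 0 = level on its stops (shut), 1.57 = upright; starts at 1.2 to 1.5. Aluminium frame 140 x 190 x 8 mm with clear pane, 0.3 to 0.42 kg, bar handle beyond its free edge. Turns about the booth's y axis through point guard_hinge. Stiff hinge: left alone it stays while steep (above about 1.1 rad), but below about 0.9 rad it falls by its own weight if not held.
- guard_hinge (a point): Point on the hinge axis at the bay's rear edge, middle of the guard's width; in the booth's frame at (70, 65, 66) mm; axis along the booth's y.
- guard_bar (a point): Middle of the guard's dark round bar handle: 12 mm thick, along the booth's y, 98 mm free between its side arms, 44 mm clear gap to the frame (little room to open the rear finger when shut). In the booth's frame at (70 - 190 cos a, 65, 66 + 190 sin a) mm for guard angle a. Can be pinched from above at any angle, one finger before and one behind it, and turns between the pads.
- gate (a joint): Travel of the blast gate, m: 0 = shut, 0.08 = fully open, 0.04 = half open. Opens by sliding along the booth's -x (to its front). A spring pulls it shut with 3.3 N at 0, rising 1.1 N per 10 mm (7.7 N at half, 12.1 N fully open); it shuts by itself when released.
- gate_tab (a point): Upright black pull tab on the steel shutter: 12 mm thick along the booth's x (15 mm at its lip on top), 44 mm wide along y, 52 mm high. The point is the centre of its foot, 59 mm above the surface (top at 111 mm), axes as the booth's. With the gate shut it stands at (8, -90) mm in the booth's frame; it moves with the gate along -x. The shutter's upper face is 56 mm above the surface.
- half_mark (a point): The long middle one of three dark marks on the right-hand gate rail (-y side), at (-32, -138.5, 60) mm in the booth's frame. The small pointer on the shutter is level with the tab's centre along x; it stands at this mark when the gate is half open.
- bridge_blank: Dark brown guitar-bridge blank, 35 x 158 x 10 mm, lying loose in the bay, long side along the booth's y. Nothing to be done with it.
- caul_block: Bystander: light wooden block 40 x 90 x 22 mm lying right of the booth, near its front; origin at the centre of its underside.
- caul_block_b: Bystander: light wooden block 34 x 75 x 28 mm lying behind the bay; origin at the centre of its underside.
- brush_jar: Bystander: empty grey jar, 69 mm diameter, 92 mm high, right of the booth; origin at the centre of its underside.

How it is judged:
On the way, in this order (a step that is already met when the one before it is completed fails the run):
1. the guard lies on its stops (value of joint guard below 0.04 rad), for 0.3 s.
2. the blast gate is held still at half travel by its tab (value of joint gate between 0.034 and 0.046 m and velocity of joint gate between -0.01 and 0.01 m/s and contact force between the fingers and gate above 3 N and value of joint guard below 0.04 rad), for 0.5 s.
At the end, for the whole second after the job is handed in: The guard lies on its stops (angle under 0.04 rad), the blast gate stands still at half travel (34 to 46 mm of 80) and the fingers still bear on its tab with more than 3 N (all of step 2); the arm keeps its last pose, push and grip.
It fails at once if the guard was dropped or slammed (closing faster than 1.5 rad/s) (velocity of joint guard below -1.5 rad/s).
It fails at once if the gate was pulled open (over 12 mm) while the guard was still up (value of joint gate above 0.012 m and value of joint guard above 0.1 rad).
It fails at once if a block or the jar was moved by more than 20 mm (distance of any of caul_block, caul_block_b, brush_jar from where it was at the start of the episode above 0.02 m).
It also fails if it takes over 54 s, if anything falls off the work surface, if the arm or the gripper's body presses on something with over 40 N, if the wrist force passes 120 N, or if a joint passes its speed limit or range.

## Robot

A 6-joint arm with a two-finger parallel gripper is mounted at the origin on a cart in front of the work surface, level with it; the furniture and walls round the work are solid. World frame = base frame: x ahead of the robot, y to its left, z up, the work surface at z = 0. Lengths are in m, angles in rad, forces in N, time in s.
With the tool pointing down it reaches from about 0.35 to 0.975 m from the base axis. Payload 4.9 kg.
Tool frame: the origin (TCP) lies at the very end of the fingers, on their centre line; the grasp point (between the pads) lies 19 mm behind it (ctrl.grip_point_offset is the distance from the TCP to the grasp point, in m); z points along the fingers, y is the line along which they close (so a half turn about z gives the same grasp; the last joint's range is limited). The gripper opens to 85 mm and grips with 20 to 120 N. Pads are 22 mm wide; open, the fingers measure 114 mm over their backs; the gripper's body (76 mm by 85 mm) begins 54 mm behind the grasp point. The pads swing forward as they close: fully open they stand 13 mm farther back than shut.
Start: joints at [1.052, 0.053, 1.613, -0, 1.476, -0.119], TCP at [0.243, 0.576, 0.231] pointing down, gripper open.
Joint ranges: [-3.01, 3.01], [-1.01, 2.22], [0.06, 2.58], [-1.02, 4.17], [0.09, 2.62], [-3.14, 3.14]. Speed limits (rad/s): [2.57, 2.57, 3.14, 3.14, 3.14, 3.14].

## Interface

Orientations are given as a rotation vector (axis times angle).
In Python, from station import ctrl gives the robot as it stands.
- The arm moves only by the tool send_rows, never from a script. Its argument "rows" is a list of rows, each a list of 3 entries, a list of its own where there are three numbers: the finger opening in cm, from 0 to 8.54, then the shift along the tool's x, y, z in cm, then the turn about the tool's z in degrees. A call has 1 to 10 rows; each row shifts and turns the commanded pose from where the row before left it, along the tool's axes as they then stand; what a row does not reach is not made up. A row lasts 1/8 s, in which the tool goes at most 62.5 mm and 10.7 degrees, less where a joint would pass 70% of its speed; a pose out of reach is approached as far as the arm can. A call with a gripper value outside its range is refused whole. The fingers move at their own pace and stop on an object; "newtons" is the grip in N (left out, the last holds). Time passes only in rows, so rows that do not move let the fingers close. It gives the time, the measured TCP pose, the force, the opening and the grip force at its end, in the units of the state.
- ctrl.get_obs(): the state, without advancing time (a new reading comes with each control period).
- ctrl.get_image(name): name is "side" or "top"; returns a dict with "frame" (420x560x3 uint8, red, green, blue), "range_z" (420x560 float32, m along the optical axis (not along the pixel's ray), 0 where there is no reading), "fx", "fy", "cx", "cy" (pixels), "cam_to_world" (4x4, takes a point from camera to world coordinates). Camera axes: x right, y down, z forward; pixel columns grow to the right and rows downward; lengths in m; the calibration is good to about 2 mm. A picture is of the moment at which its call begins.
- ctrl.finish_job(): hands the job in; it is judged then, once.
The state is a dict: "t": time; "q": joint angles; "dq": joint speeds; "effort": joint torques, N m; "tool_pos": TCP position; "tool_rot": TCP orientation; "contact_force": force on the tool from outside, world axes, zero at the start; "wrist_torque": the same for the moment, N m; "opening": finger opening in m; "grip_force": force on a finger pad.
Only numpy, scipy, OpenCV 4.12 (cv2) and the standard library are available. Lean on these libraries where they do the work, as an engineer would, in place of code of your own. Each camera call takes 0.05 s, during which the arm holds its last target. There are 200 camera calls.

## Working session

There is one attempt and no reset: what is moved stays moved. The work goes in short steps, Python scripts to look and compute and a tool call to move; the robot and the scene stay as the last step left them, time stands still between calls to the robot, and variables do not carry over. Pictures are saved under pics/ and viewed, at most 10 in all, crops included, and the job is handed in when it is done.

Besides the shell and the picture viewer there is one more tool, called as name(argument=value, ...), one argument or row to a line, values as JSON. send_rows: Moves the arm, as the interface text tells. Its arguments: {"type":"object","properties":{"rows":{"type":"array","items":{"type":"array"}},"newtons":{"type":"number"}},"required":["rows"]}

```bash
mkdir -p pics
cat > h.py <<'E'
import numpy as np, cv2
from station import ctrl
def snap(name,out):
    d=ctrl.get_image(name); cv2.imwrite(f'pics/{out}.png',d['frame'][:,:,::-1]); np.savez(f'pics/{out}.npz',**d); return d
def pts(d):
    z=d['range_z'];v,u=np.indices(z.shape)
    P=np.stack([(u-d['cx'])/d['fx']*z,(v-d['cy'])/d['fy']*z,z,np.ones_like(z)],-1)@np.array(d['cam_to_world']).T
    P=P[...,:3].copy();P[z==0]=np.nan;return P
E
python3 - <<'E'
from h import *
for n in('top','side'):
    d=snap(n,n+'0'); print(n,d['fx'],np.round(d['cam_to_world'],3).tolist())
print({k:np.round(v,3).tolist() for k,v in ctrl.get_obs().items()})
E
```

```text
top 431.63350482460896 [[0.014, -0.986, 0.167, 0.432], [-1.0, -0.014, -0.002, -0.075], [0.004, -0.167, -0.986, 0.916], [0.0, 0.0, 0.0, 1.0]]
side 427.85228522121986 [[-0.942, 0.286, -0.174, 0.735], [0.334, 0.822, -0.461, 0.313], [0.011, -0.492, -0.87, 0.815], [0.0, 0.0, 0.0, 1.0]]
{'t': 0.1, 'q': [1.052, 0.053, 1.614, 0.0, 1.476, -0.119], 'dq': [-0.001, -0.001, -0.004, 0.001, 0.0, 0.0], 'effort': [0.0, -39.49, -37.137, -0.0, 0.004, -0.0], 'tool_pos': [0.243, 0.575, 0.23], 'tool_rot': [-0.624, -3.078, 0.003], 'contact_force': [-0.077, 0.365, -0.341], 'wrist_torque': [-0.005, 0.006, 0.03], 'grip_force': 0.0, 'opening': 0.085}
```

View pics/top0.png

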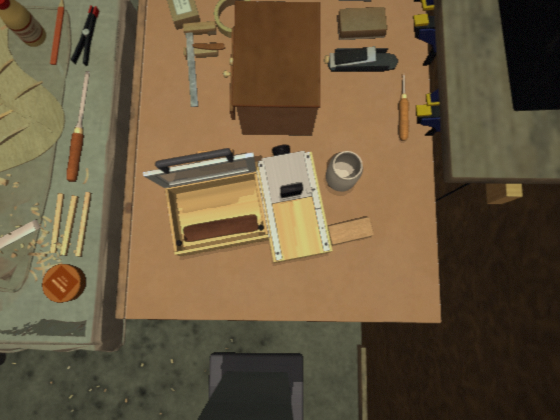

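View pics/side0.png

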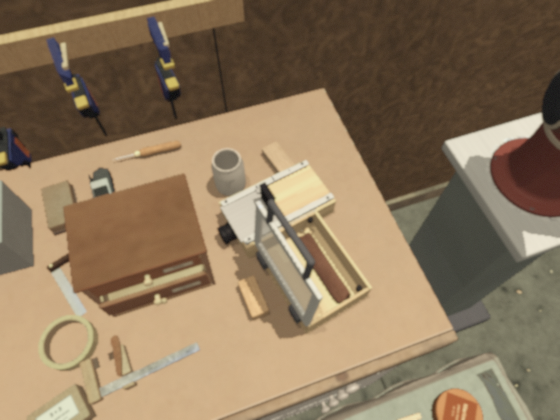

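The top view shows the booth turned about 10° with its front towards the robot: box front corners at (273,261) and (330,253), tab at (291,190), guard bar about (160,162)–(232,152). The side view shows the bar from (264,195) to (312,272), with one block behind the bay at (252,297).

Run:
```python
import cv2
f=cv2.imread('pics/top0.png')[135:275,135:345]
cv2.imwrite('pics/c0.png',cv2.resize(f,None,fx=3.8,fy=3.8,interpolation=cv2.INTER_CUBIC))
```

```text
(no output)
```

View pics/c0.png

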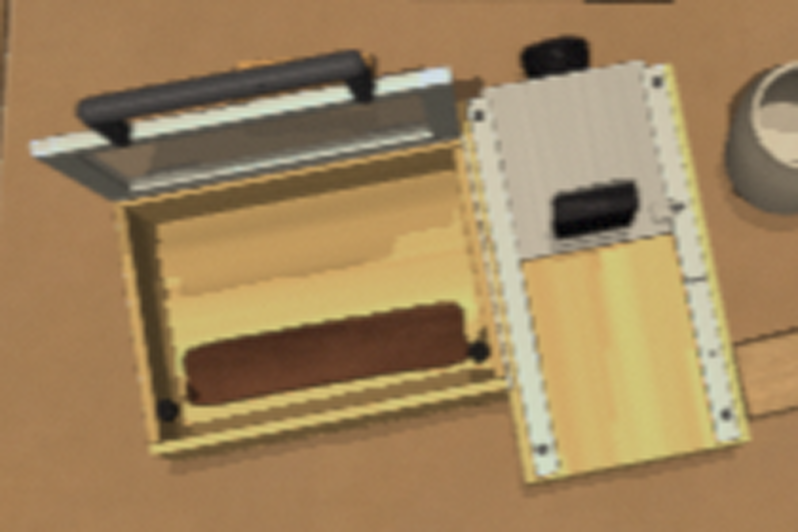

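The crop shows the box-top front corners at crop (526,481) and (748,438), the back-right corner at (672,66), the bay's front-left corner at (153,452), the half mark at (696,279), and the bar from (85,108) to (365,62).

```bash
cat >> h.py <<'E'
def ray(d,u,v,z):
    M=np.array(d['cam_to_world']);r=M[:3,:3]@[(u-d['cx'])/d['fx'],(v-d['cy'])/d['fy'],1];return M[:3,3]+r*(z-M[2,3])/r[2]
E
python3 - <<'E'
from h import *
d=dict(np.load('pics/top0.npz'))
c=[(526,481,-120,-30,50),(748,438,-120,-150,50),(672,66,90,-150,50),(153,452,-70,160,58),(696,279,-32,-138.5,60)]
W=np.array([ray(d,135+(u+.5)/3.8-.5,135+(v+.5)/3.8-.5,z/1e3)[:2] for u,v,_,_,z in c]); B=np.array([x[2:4] for x in c])/1e3
A,_=cv2.estimateAffinePartial2D(B,W,ransacReprojThreshold=.02); 
cb,cw=B.mean(0),W.mean(0);H=(B-cb).T@(W-cw);th=np.arctan2(H[0,1]-H[1,0],H[0,0]+H[1,1])
R=np.array([[np.cos(th),-np.sin(th)],[np.sin(th),np.cos(th)]]);t=cw-R@cb
print('yaw',th,np.degrees(th),'t',t,'res mm',np.round((B@R.T+t-W)*1e3,1).tolist(), 'affscale',np.hypot(*A[:2,0]))
np.savez('booth.npz',R=R,t=t,th=th)
# cloud both in booth frame
for n in('top','side'):
    dd=dict(np.load(f'pics/{n}0.npz'));P=pts(dd);Q=(P[...,:2]-t)@R
    g=dd['frame'].astype(int).sum(-1)
    m=(Q[...,0]>-40)&(Q[...,0]<120)&(Q[...,1]>12)&(Q[...,1]<118)&(P[...,2]>.21)if 0 else (Q[...,0]>-.03)&(Q[...,0]<.12)&(Q[...,1]>.02)&(Q[...,1]<.11)&(P[...,2]>.2)&(g<240)
    a=np.arctan2(P[...,2][m]-.066,.07-Q[...,0][m]);r=np.hypot(P[...,2][m]-.066,.07-Q[...,0][m])
    print(n,m.sum(),np.median(a),np.median(r),np.median(Q[m],0),np.median(P[...,2][m]))
    m=(abs(Q[...,1]+.09)<.03)&(abs(Q[...,0])<.04)&(P[...,2]>.095)&(P[...,2]<.125)
    print('tab',m.sum(),Q[m].min(0),Q[m].max(0),np.median(Q[m],0))
for a in(1.2,1.3,1.4,1.5):
    print(a,R@[.07-.19*np.cos(a),.065]+t,.066+.19*np.sin(a))
print('shut',R@[-.12,.065]+t,'tab',R@[.008,-.09]+t)
E
```

```text
yaw 0.19689025177967348 11.280980454243435 t [ 0.58920539 -0.01501345] res mm [[-0.3, 0.0], [-1.0, -0.9], [1.7, -0.1], [-0.4, 1.6], [0.0, -0.7]] affscale 0.9916807590728208
top 379 1.4696903816059574 0.1953821166365637 [0.05025842 0.06571746] 0.26055943700599427
tab 192 [-0.00056691 -0.11209126] [ 0.01463617 -0.06862441] [ 0.0063878  -0.08988686]
side 15 1.5277963598011401 0.19324524925692368 [0.06180022 0.02647497] 0.2590522297161194
tab 166 [ 0.00442286 -0.11159325] [ 0.0193381  -0.06813494] [ 0.0127139  -0.08976653]
1.2 [0.57761982 0.04895609] 0.243087426333773
1.3 [0.5952948 0.0524818] 0.24907605522926668
1.4 [0.61346779 0.05610685] 0.25323544869780745
1.5 [0.63195722 0.05979502] 0.2555240474547703
shut [0.45880849 0.02525626] tab [ 0.61465668 -0.10170965]
```

send_rows(
  rows=[
    [8.5, [0, 0, -1.2], 9.3],
    [8.5, [0, 0, -1.2], 9.3],
    [8.5, [0, 0, -1.2], 9.3],
    [8.5, [0, 0, -1.2], 9.3],
    [8.5, [0, 0, -1.2], 9.3],
    [8.5, [0, 0, -1.2], 9.3],
    [8.5, [0, 0, 0], 0],
  ],
  newtons=40,
)

```text
t: 0.98
tool_pos: [0.2434, 0.576, 0.3041]
tool_rot: [-1.99, -2.431, -0.002]
contact_force: [-0.4, 0.5, -0.0]
opening: 0.0851
grip_force: 0.0
```

send_rows(
  rows=[
    [8.5, [-4.85, 2.3, 0], 0],
    [8.5, [-4.85, 2.3, 0], 0],
    [8.5, [-4.85, 2.3, 0], 0],
    [8.5, [-4.85, 2.3, 0], 0],
    [8.5, [-4.85, 2.3, 0], 0],
    [8.5, [-4.85, 2.3, 0], 0],
    [8.5, [-4.85, 2.3, 0], 0],
    [8.5, [-4.85, 2.3, 0], 0],
  ],
)

```text
t: 1.98
tool_pos: [0.5001, 0.2296, 0.3022]
tool_rot: [-1.988, -2.432, 0.001]
contact_force: [-0.4, 0.4, 0.3]
opening: 0.0852
grip_force: 0.0
```

```bash
cat >> h.py <<'E'
def st():
    from scipy.spatial.transform import Rotation as Ro
    o=ctrl.get_obs();b=np.load('booth.npz');p=np.array(o['tool_pos']);q=(p[:2]-b['t'])@b['R'];m=Ro.from_rotvec(o['tool_rot']).as_matrix()
    print('t',round(o['t'],2),'booth cm',np.round(q*100,2),'z',round(p[2]*100,2),'yaw y',np.degrees(np.arctan2(m[1,1],m[0,1])),'zax',np.round(m[:,2],3),'F',np.round(o['contact_force'],1),'op',round(o['opening'],4),'g',round(o['grip_force'],1),'q',np.round(o['q'],2))
E
python3 -c "
from h import *
st()"
```

```text
t 1.98 booth cm [-3.95 25.73] z 30.22 yaw y 11.46560074404543 zax [-0.001 -0.    -1.   ] F [-0.4  0.4  0.3] op 0.0852 g 0.0 q [ 0.3  -0.16  1.7   0.    1.6   0.09]
```

send_rows(
  rows=[
    [8.5, [-4.8, 2.25, 0], 0],
    [8.5, [-4.8, 2.25, 0], 0],
    [8.5, [-4.8, 2.25, 0], 0],
    [8.5, [-4.8, 2.25, 0], 0],
    [8.5, [0, 0, 0], 0],
  ],
)

```text
t: 2.6
tool_pos: [0.6264, 0.0576, 0.3012]
tool_rot: [-1.993, -2.426, 0.003]
contact_force: [0.4, 0.0, -0.5]
opening: 0.0849
grip_force: 0.0
```

```bash
python3 -c "
from h import *
st();d=snap('side','s1')
cv2.imwrite('pics/c1.png',cv2.resize(d['frame'][130:340,180:460,::-1],None,fx=2.8,fy=2.8,interpolation=cv2.INTER_CUBIC))"
```

```text
t 2.6 booth cm [5.07 6.39] z 30.12 yaw y 11.193893004663733 zax [-0.003 -0.    -1.   ] F [ 0.4  0.  -0.5] op 0.0849 g 0.0 q [-0.03  0.03  1.52 -0.    1.59 -0.22]
```

View pics/c1.png

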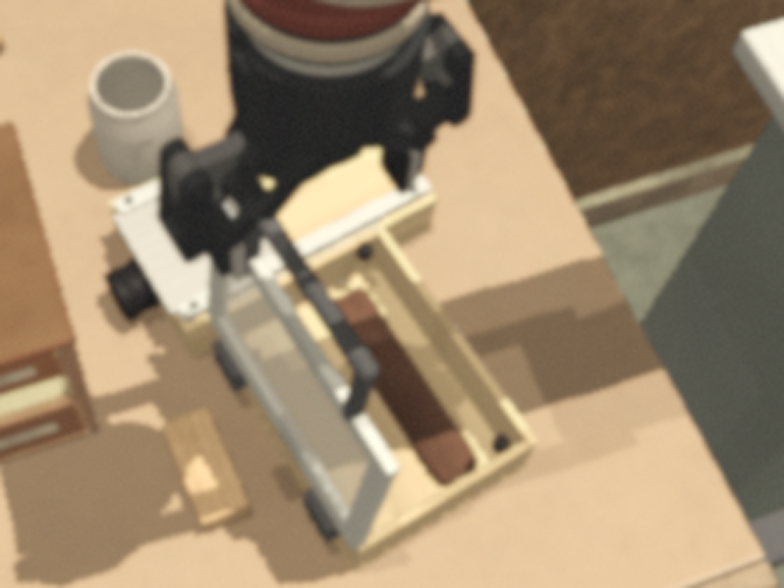

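The picture shows the open fingers above the booth, at (205,200) and (410,150) in the crop, on either side of the bar line (270,235)–(365,375). I'll descend and close.

send_rows(
  rows=[
    [8.5, [0, 0, 2.2], 0],
    [8.5, [0, 0, 2.2], 0],
    [8.5, [0, 0, 2.1], 0],
    [8.5, [0, 0, 0], 0],
    [3.0, [0, 0, 0], 0],
    [3.0, [0, 0, 0], 0],
    [3.0, [0, 0, 0], 0],
  ],
)

```text
t: 3.52
tool_pos: [0.626, 0.0605, 0.2394]
tool_rot: [1.991, 2.428, 0.002]
contact_force: [0.4, 0.1, 0.6]
opening: 0.0317
grip_force: 0.0
```

```bash
python3 -c "
from h import *
st();d=snap('side','s2')
cv2.imwrite('pics/c2.png',cv2.resize(d['frame'][130:340,180:460,::-1],None,fx=2.8,fy=2.8,interpolation=cv2.INTER_CUBIC))"
```

```text
t 3.52 booth cm [5.09 6.69] z 23.94 yaw y 11.291811091441987 zax [ 0.002 -0.    -1.   ] F [0.4 0.1 0.6] op 0.0317 g 0.0 q [-0.02  0.06  1.6  -0.    1.49 -0.22]
```

View pics/c2.png

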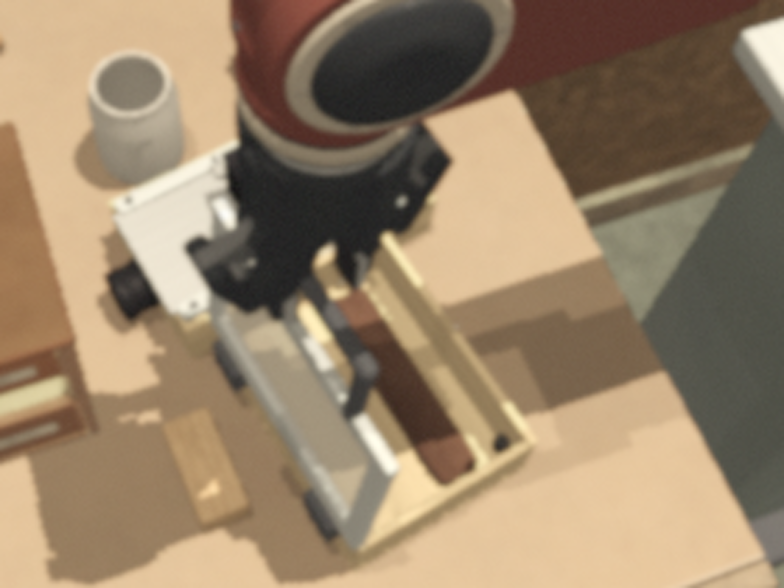

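The bar at (330,310) runs between the two fingertips, at (295,300) and (350,270) in the crop. I'll close on it.

send_rows(
  rows=[
    [0.8, [0, 0, 0], 0],
    [0.8, [0, 0, 0], 0],
    [0.8, [0, 0, 0], 0],
    [0.8, [0, 0, 0], 0],
    [0.8, [0, 0, 0], 0],
  ],
  newtons=40,
)

```text
t: 4.2
tool_pos: [0.6258, 0.0605, 0.2389]
tool_rot: [1.992, 2.429, 0.001]
contact_force: [0.5, -0.8, 3.3]
opening: 0.0107
grip_force: 39.0
```

```bash
python3 -c "
from h import *
st()
import math
# arc from tcp start: increments (tool y, tool z) cm
a0=1.47
def p(a): return (7-19*math.cos(a),6.6+19*math.sin(a))
N=24
L=[p(a0*(1-i/N)) for i in range(N+1)]
for i in range(N): print(i, round(L[i+1][0]-L[i][0],2), round(L[i][1]-L[i+1][1],2))
"
```

```text
t 4.2 booth cm [5.07 6.69] z 23.89 yaw y 11.292493485199518 zax [ 0.001 -0.    -1.   ] F [ 0.5 -0.8  3.3] op 0.0107 g 39.0 q [-0.02  0.06  1.6  -0.    1.49 -0.22]
0 -1.15 0.15
1 -1.14 0.22
2 -1.13 0.29
3 -1.11 0.36
4 -1.08 0.43
5 -1.05 0.49
6 -1.02 0.56
7 -0.99 0.62
8 -0.95 0.68
9 -0.9 0.73
10 -0.86 0.79
11 -0.81 0.84
12 -0.75 0.89
13 -0.7 0.93
14 -0.64 0.97
15 -0.58 1.01
16 -0.52 1.04
17 -0.45 1.07
18 -0.38 1.1
19 -0.32 1.12
20 -0.25 1.14
21 -0.18 1.15
22 -0.11 1.16
23 -0.04 1.16
```

send_rows(
  rows=[
    [0.8, [0, -1.15, 0.15], 0],
    [0.8, [0, -1.14, 0.22], 0],
    [0.8, [0, -1.13, 0.29], 0],
    [0.8, [0, -1.11, 0.36], 0],
    [0.8, [0, -1.08, 0.43], 0],
    [0.8, [0, -1.05, 0.49], 0],
    [0.8, [0, -1.02, 0.56], 0],
    [0.8, [0, -0.99, 0.62], 0],
  ],
)

```text
t: 5.2
tool_pos: [0.5398, 0.0432, 0.2064]
tool_rot: [1.992, 2.429, -0.001]
contact_force: [0.9, -2.2, 6.0]
opening: 0.0103
grip_force: 40.9
```

```bash
python3 -c "
from h import *
st()"
```

```text
t 5.2 booth cm [-3.7   6.68] z 20.64 yaw y 11.289719987953642 zax [-0. -0. -1.] F [ 0.9 -2.2  6. ] op 0.0103 g 40.9 q [-0.06 -0.13  1.83 -0.    1.44 -0.25]
```

Forces are low, so I'll carry on along the arc.

send_rows(
  rows=[
    [0.8, [0, -0.95, 0.68], 0],
    [0.8, [0, -0.9, 0.73], 0],
    [0.8, [0, -0.86, 0.79], 0],
    [0.8, [0, -0.81, 0.84], 0],
    [0.8, [0, -0.75, 0.89], 0],
    [0.8, [0, -0.7, 0.93], 0],
    [0.8, [0, -0.64, 0.97], 0],
    [0.8, [0, -0.58, 1.01], 0],
  ],
)

```text
t: 6.2
tool_pos: [0.4799, 0.0314, 0.1381]
tool_rot: [1.991, 2.428, 0.001]
contact_force: [5.2, -4.4, -0.0]
opening: 0.0105
grip_force: 38.9
```

```bash
python3 -c "
from h import *
st()"
```

```text
t 6.2 booth cm [-9.82  6.69] z 13.81 yaw y 11.293698070766952 zax [ 0.002 -0.    -1.   ] F [ 5.2 -4.4 -0. ] op 0.0105 g 38.9 q [-0.09 -0.23  2.03  0.    1.33 -0.29]
```

send_rows(
  rows=[
    [0.8, [0, -0.52, 1.04], 0],
    [0.8, [0, -0.45, 1.07], 0],
    [0.8, [0, -0.38, 1.1], 0],
    [0.8, [0, -0.32, 1.12], 0],
    [0.8, [0, -0.25, 1.14], 0],
    [0.8, [0, -0.18, 1.15], 0],
    [0.8, [0, -0.1, 1.0], 0],
    [0.8, [0, 0, 0.6], 0],
    [0.8, [0, 0, 0], 0],
  ],
)

```text
t: 7.32
tool_pos: [0.4595, 0.0273, 0.0566]
tool_rot: [1.991, 2.427, 0.004]
contact_force: [7.0, -2.8, -2.6]
opening: 0.0103
grip_force: 39.0
```

```bash
python3 -c "
from h import *
st()"
```

```text
t 7.33 booth cm [-11.89   6.68] z 5.66 yaw y 11.281350182319128 zax [ 0.004  0.    -1.   ] F [ 7.  -2.8 -2.6] op 0.0103 g 39.0 q [-0.1  -0.17  2.14  0.    1.17 -0.3 ]
```

send_rows(
  rows=[
    [0.8, [0, 0, 0.3], 0],
    [0.8, [0, 0, 0.3], 0],
    [0.8, [0, 0, 0], 0],
  ],
)

```text
t: 7.7
tool_pos: [0.4596, 0.0273, 0.0541]
tool_rot: [1.991, 2.429, 0.001]
contact_force: [-6.3, -2.0, 21.2]
opening: 0.0104
grip_force: 41.5
```

send_rows(
  rows=[
    [0.8, [0, 0, 0.2], 0],
    [0.8, [0, 0, 0.1], 0],
    [0.8, [0, 0, 0], 0],
  ],
)

```text
t: 8.07
tool_pos: [0.4597, 0.0273, 0.0539]
tool_rot: [-1.991, -2.429, 0.001]
contact_force: [-17.0, -2.3, 40.0]
opening: 0.0105
grip_force: 43.5
```

send_rows(
  rows=[
    [0.8, [0, 0, -0.6], 0],
    [0.8, [0, 0, 0], 0],
    [2.8, [0, 0, 0], 0],
    [2.8, [0, 0, 0], 0],
    [2.8, [0, 0, 0], 0],
    [2.8, [0, 0, 0], 0],
  ],
)

```text
t: 8.82
tool_pos: [0.4577, 0.0274, 0.0531]
tool_rot: [-1.991, -2.428, 0.001]
contact_force: [-0.2, -0.5, 0.6]
opening: 0.0282
grip_force: 0.0
```

send_rows(
  rows=[
    [2.8, [0, 0, -1], 0],
    [2.8, [0, 0, -2], 0],
    [2.8, [0, 0, -3], 0],
    [2.8, [0, 0, -3], 0],
    [2.8, [0, 0, -3], 0],
    [2.8, [0, 0, 0], 0],
  ],
)

```text
t: 9.57
tool_pos: [0.4603, 0.027, 0.1773]
tool_rot: [1.988, 2.425, 0.006]
contact_force: [-0.1, -0.7, -0.6]
opening: 0.028
grip_force: 0.0
```

```bash
python3 -c "
from h import *
st();d=snap('side','s3')
cv2.imwrite('pics/c3.png',cv2.resize(d['frame'][130:340,180:460,::-1],None,fx=2.8,fy=2.8,interpolation=cv2.INTER_CUBIC))"
```

```text
t 9.57 booth cm [-11.82   6.64] z 17.73 yaw y 11.294194422989962 zax [ 0.007 -0.001 -1.   ] F [-0.1 -0.7 -0.6] op 0.028 g 0.0 q [-0.1  -0.32  2.04  0.    1.41 -0.3 ]
```

View pics/c3.png

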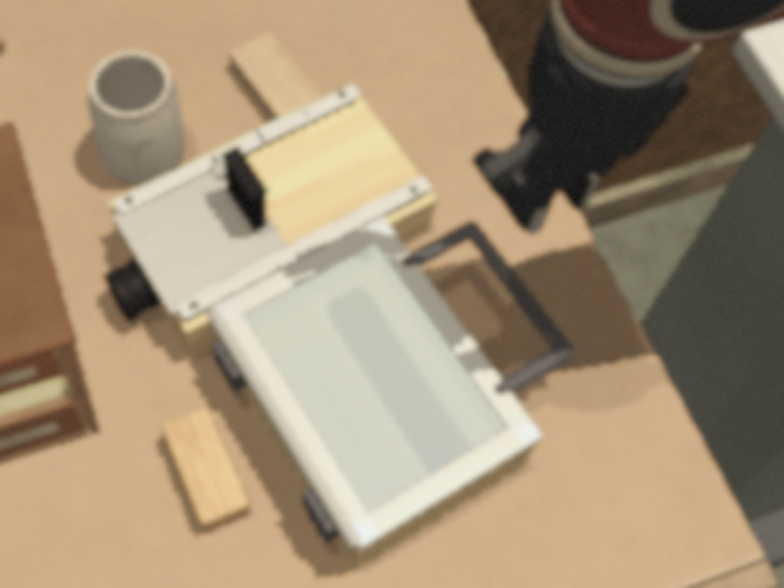

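The guard lies flat over the blank and the gate is shut, with its tab at (245,188) in the crop. Next I'll move to the tab.

send_rows(
  rows=[
    [5, [-4, 3.15, 0], 0],
    [5, [-4, 3.15, 0], 0],
    [5, [-4, 3.15, 0], 0],
    [5, [-3.6, 3.15, 0], 0],
    [5, [0, 0, 0], 0],
    [5, [0, 0, 0], 0],
  ],
)

```text
t: 10.38
tool_pos: [0.6112, -0.1006, 0.1717]
tool_rot: [-1.99, -2.427, 0.002]
contact_force: [0.2, 0.6, -0.1]
opening: 0.0499
grip_force: 0.0
```

```bash
python3 -c "
from h import *
st()"
```

```text
t 10.38 booth cm [ 0.48 -8.83] z 17.17 yaw y 11.28698478040275 zax [-0.003  0.001 -1.   ] F [ 0.2  0.6 -0.1] op 0.0499 g 0.0 q [-0.28  0.08  1.68  0.    1.38 -0.48]
```

send_rows(
  rows=[
    [5, [-0.2, 0.3, 2.5], 0],
    [5, [0, 0, 2.5], 0],
    [5, [0, 0, 2.5], 0],
    [5, [0, 0, 2.5], 0],
    [5, [0, 0, 0], 0],
  ],
)

```text
t: 11.0
tool_pos: [0.6127, -0.1008, 0.0708]
tool_rot: [-1.987, -2.426, 0.003]
contact_force: [0.0, -0.3, -0.1]
opening: 0.0501
grip_force: 0.0
```

```bash
python3 -c "
from h import *
st()"
```

```text
t 11.0 booth cm [ 0.62 -8.87] z 7.08 yaw y 11.353743651432987 zax [-0.006  0.002 -1.   ] F [ 0.  -0.3 -0.1] op 0.0501 g 0.0 q [-0.28  0.19  1.74  0.    1.21 -0.48]
```

send_rows(
  rows=[
    [0.6, [0, 0, 0], 0],
    [0.6, [0, 0, 0], 0],
    [0.6, [0, 0, 0], 0],
    [0.6, [0, 0, 0], 0],
    [0.6, [0, 0, 0], 0],
    [0.6, [0, 0, 0], 0],
    [0.6, [0, 0, 0], 0],
  ],
  newtons=60,
)

```text
t: 11.88
tool_pos: [0.6166, -0.1026, 0.0754]
tool_rot: [1.991, 2.428, 0.001]
contact_force: [-2.5, 0.9, 6.3]
opening: 0.0113
grip_force: 59.4
```

```bash
python3 -c "
from h import *
st()"
```

```text
t 11.88 booth cm [ 0.97 -9.12] z 7.54 yaw y 11.312042456734217 zax [ 0.002 -0.    -1.   ] F [-2.5  0.9  6.3] op 0.0113 g 59.4 q [-0.28  0.19  1.73  0.    1.21 -0.48]
```

send_rows(
  rows=[
    [0.6, [0, -0.5, 0], 0],
    [0.6, [0, -0.5, 0], 0],
    [0.6, [0, -0.5, 0], 0],
    [0.6, [0, -0.5, 0], 0],
    [0.6, [0, -0.5, 0], 0],
    [0.6, [0, -0.5, 0], 0],
    [0.6, [0, -0.5, 0], 0],
    [0.6, [0, -0.5, 0], 0],
    [0.6, [0, 0, 0], 0],
    [0.6, [0, 0, 0], 0],
  ],
)

```text
t: 13.12
tool_pos: [0.5788, -0.1103, 0.0754]
tool_rot: [1.989, 2.425, 0.006]
contact_force: [7.1, 3.1, 4.9]
opening: 0.0114
grip_force: 59.1
```

```bash
python3 -c "
from h import *
st();d=snap('top','t4')
cv2.imwrite('pics/c4.png',cv2.resize(d['frame'][140:270,240:380,::-1],None,fx=4.5,fy=4.5,interpolation=cv2.INTER_CUBIC))
d=snap('side','s4')
cv2.imwrite('pics/c5.png',cv2.resize(d['frame'][150:260,200:350,::-1],None,fx=5,fy=5,interpolation=cv2.INTER_CUBIC))"
```

```text
t 13.12 booth cm [-2.89 -9.14] z 7.54 yaw y 11.296457144624421 zax [ 0.006 -0.    -1.   ] F [7.1 3.1 4.9] op 0.0114 g 59.1 q [-0.32  0.11  1.82  0.    1.2  -0.51]
```

View pics/c5.png

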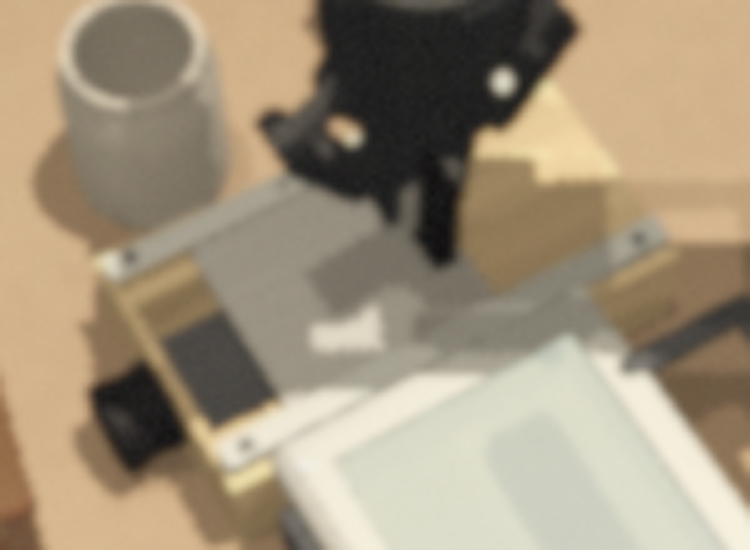

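View pics/c4.png

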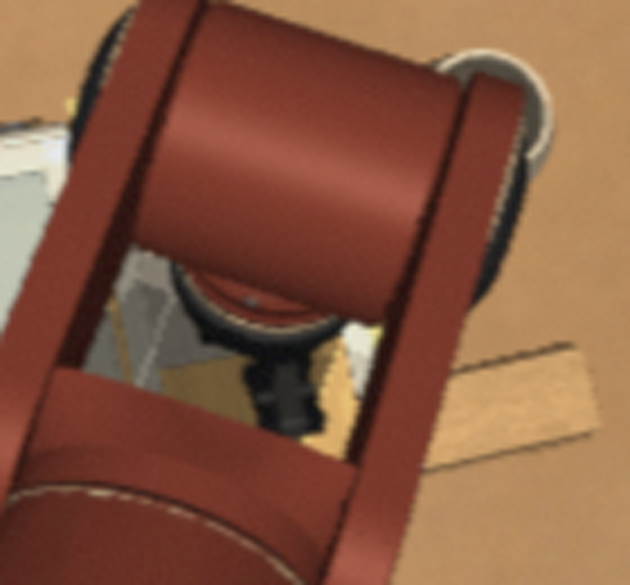

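The side crop shows the port partly uncovered: shutter rear edge from (195,250) to (275,390), both fingers on the tab near (425,220), and the guard still shut. In the top crop the arm hides the gate. I'll check the travel from the shutter edge.

Run:
```python
from h import *
b=np.load('booth.npz');B=lambda d,u,v,z:np.round(((ray(d,u,v,z)[:2]-b['t'])@b['R'])*1e3,1)
d0=dict(np.load('pics/top0.npz'));s3=dict(np.load('pics/s3.npz'));s=dict(np.load('pics/s4.npz'))
for u,v in((525,257),(672,235)): print('front before top',B(d0,135+u/3.8,135+v/3.8,.056))
print('front before side',B(s3,180+285/2.8,130+245/2.8,.056))
print('front after',B(s,200+490/5,150+290/5,.056))
for u,v in((195,250),(275,390)): print('rear after',B(s,200+u/5,150+v/5,.056))
st()
```

```text
front before top [ -3.9 -51.6]
front before top [  -6.4 -131. ]
front before side [  0.5 -49.1]
front after [-39.  -51.2]
rear after [  55.4 -128.5]
rear after [ 58.1 -55.8]
t 13.22 booth cm [-2.88 -9.14] z 7.54 yaw y 11.29768655635013 zax [ 0.006 -0.    -1.   ] F [6.3 3.1 4.5] op 0.0111 g 59.1 q [-0.32  0.11  1.82  0.    1.2  -0.51]
```

send_rows(
  rows=[
    [0.6, [0, 0, 0], 0],
    [0.6, [0, 0, 0], 0],
    [0.6, [0, 0, 0], 0],
    [0.6, [0, 0, 0], 0],
    [0.6, [0, 0, 0], 0],
    [0.6, [0, 0, 0], 0],
  ],
)

```text
t: 13.98
tool_pos: [0.5789, -0.1103, 0.0755]
tool_rot: [1.989, 2.425, 0.006]
contact_force: [5.8, 2.6, 3.5]
opening: 0.0109
grip_force: 59.1
```

```bash
python3 -c "
from h import *
st();print(ctrl.finish_job())"
```

```text
t 13.97 booth cm [-2.88 -9.14] z 7.55 yaw y 11.296430937863205 zax [ 0.006 -0.    -1.   ] F [5.8 2.6 3.5] op 0.0109 g 59.1 q [-0.32  0.11  1.82  0.    1.2  -0.51]
the job is handed in; nothing more can be done
None
```

I lowered the guard onto its stops and handed the job in still gripping the gate tab at about 39 mm of travel (half open); no verdict came back, and I did not measure the blocks and jar afterwards.

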